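# Square up two boards in a glue-up corner jig

## Task

Push the wide oak panel that lies askew in the corner jig home, its long edge flush against the long fence and one end flush against the short fence. Then lay the longer of the two narrow oak boards flat on top of it and push that home against the same two fences in the same way, ready for gluing. Leave the shorter offcut, the tools and the containers on the bench where they are.

Things in the scene. Friction and masses are not known exactly. Their poses are not given: they have to be found in the camera images.
- jig: Corner jig, screwed to the bench: grey laminate bed 220 x 310 mm (x, y), 18 mm thick, with two dark wooden fences 30 mm thick that rise 45 mm above the bed. Long fence (310 mm) along y on its +x side, short fence (190 mm) along x on its +y side. Origin: centre of the bed's underside. No finger fits between a board that is home and the fence.
- jig_corner (a point): The jig's inner corner, on the bed's top face, where the fences meet; same axes as the jig, z up. The long fence's inner face is the plane x = 0, the short fence's is y = 0. The bed's open area is x from -190 to 0 mm, y from -280 to 0 mm. Boards laid some 25 to 35 mm clear of the long fence leave room for the fingers; then push them home.
- large_centre (a point): Centre (half-way up) of the wide pale oak board, a plain flat rectangle 200 x 130 x 15 mm (length along its x, width along its y, thickness along its z). Too wide to grip; it starts lying askew on the jig's bed, 15 to 60 mm short of home, and slides under a light push (0.2 to 0.4 kg).
- middle_centre (a point): Centre (half-way up) of the longer of the two narrow pale oak board, a plain flat rectangle 160 x 60 x 18 mm (length along its x, width along its y, thickness along its z). Lies flat on the bench to one side of the jig (0.1 to 0.2 kg).
- small: Bystander: short pale oak offcut, 110 x 50 x 18 mm, lying on the other side of the jig from the long narrow board; loose, to be left alone. Origin at the centre of its underside.
- glue: Bystander: yellow glue bottle standing upright, 60 mm diameter, 170 mm tall; loose, to be left alone. Origin at the centre of its underside.
- jar: Bystander: amber jar with steel lid, 76 mm diameter, 90 mm tall; loose, to be left alone. Origin at the centre of its underside.
- plane: Bystander: steel hand plane with wooden handles, 240 x 60 mm, up to about 105 mm tall; loose, to be left alone. Origin at the centre of its underside.
- mallet: Bystander: wooden mallet lying down, about 315 mm long, head 110 mm wide and 65 mm tall; loose, to be left alone. Origin at the centre of its underside.
- sander: Bystander: cork sanding block, 100 x 60 x 35 mm; loose, to be left alone. Origin at the centre of its underside.
- driver: Bystander: screwdriver, about 200 mm long and under 35 mm tall; loose, to be left alone. Origin at the centre of its underside.
Not all that is in view belongs to the job. What is shaped like the part that bears middle_centre but purple is not meant.

How it is judged:
On the way, in this order (a step that is already met when the one before it is completed fails the run):
1. the wide board lies flat on the bed, flush against both fences (x of large_centre in the frame of jig_corner between -0.0685 and -0.0615 m and y of large_centre in the frame of jig_corner between -0.1035 and -0.0965 m and z of large_centre in the frame of jig_corner between 0.0045 and 0.0105 m and angle between the x axis of large_centre and the y axis of jig_corner, either way round below 0.03 rad), for 0.2 s.
2. the longer narrow board lies flat on the wide one, flush against both fences (x of middle_centre in the frame of jig_corner between -0.0335 and -0.0265 m and y of middle_centre in the frame of jig_corner between -0.0835 and -0.0765 m and z of middle_centre in the frame of jig_corner between 0.021 and 0.027 m and angle between the x axis of middle_centre and the y axis of jig_corner, either way round below 0.03 rad), for 0.2 s.
At the end, for the whole second after the job is handed in: The wide board lies on the jig's bed and the longer narrow board on top of it, both at rest, each with its long side along the long fence, each within 3.5 mm of both fences and 0.03 rad of square, within 3 mm of its height in the stack (all of step 1 and all of step 2 and linear speed of each of large, middle below 0.02 m/s); the robot touches nothing.
It fails at once if a bystander was moved more than 25 mm (distance of any of small, glue, jar, plane, mallet, sander, driver from where it was at the start of the episode above 0.025 m).
It also fails if it takes over 62 s, if anything falls off the work surface, if the arm or the gripper's body presses on something with over 40 N, if the wrist force passes 120 N, or if a joint passes its speed limit or range.

## Robot

A 7-joint arm with a two-finger parallel gripper is mounted at the origin on the work surface. World frame = base frame: x ahead of the robot, y to its left, z up, the work surface at z = 0. Lengths are in m, angles in rad, forces in N, time in s.
With the tool pointing down it reaches from about 0.425 to 0.95 m from the base axis. Payload 4.7 kg.
Tool frame: the origin (TCP) lies on the centre line of the jaws, within the pads' length; the fingertips stand r.nose_length ahead of it and the grasp point (between the pads) lies 2 mm behind it (r.nose_length is the distance from the TCP to the fingertips, in m); z points along the fingers, y is the direction in which the jaws open and shut (so a half turn about z gives the same grasp; the last joint's range is limited). The gripper opens to 87 mm and grips with 3 to 60 N. Pads are 19 mm wide; open, the fingers measure 117 mm over their backs; the gripper's body (75 mm by 190 mm) begins 51 mm behind the grasp point.
Start: joints at [1.133, 0.469, -0.049, 1.532, 0.024, 1.141, -0.082], TCP at [0.268, -0.619, 0.24] pointing down, gripper open.
Joint ranges: [-2.59, 2.59], [-0.33, 1.99], [-1.39, 1.29], [0.1, 2.45], [-1.04, 4.18], [0.21, 1.99], [-2.66, 2.66]. Speed limits (rad/s): [2.57, 2.57, 3.14, 3.14, 3.14, 3.14, 3.14].

## Interface

Orientations are given as a unit quaternion [w, x, y, z].
In Python, from plant import readout, vision, close_job, r gives the robot as it stands.
- The arm moves only by the shell command python3 -m handwheel 'ROWS' [OPENING] [FORCE]. ROWS is JSON, a list of rows, each a list of 2 entries, a list of its own where there are three numbers: the shift along the tool's x, y, z in m, then the turn, a rotation vector about the tool's x, y, z in rad. In form: [[[tx, ty, tz], [rx, ry, rz]], ...]. A call has 1 to 20 rows; each row shifts and turns the commanded pose from where the row before left it, along the tool's axes as they then stand; what a row does not reach is not made up. A row lasts 1/12 s, in which the tool goes at most 41.7 mm and 7.16 degrees, less where a joint would pass 70% of its speed; a pose out of reach is approached as far as the arm can. A call is refused whole if a number of a shift passes 0.0417 or a number of a turn 0.125, either way. A call with a gripper value outside its range is refused whole. OPENING is the finger opening in m, from 0 to 0.087, set as the call begins (- or left out, the last holds). The fingers move at their own pace and stop on an object; FORCE is the grip in N (left out, the last holds). Time passes only in rows, so rows that do not move let the fingers close. It gives the time, the measured TCP pose, the force and the opening at its end, in the units of the state.
- readout.read_state(): the state, without advancing time (a new reading comes with each control period).
- vision.get_image(name): name is "scene" or "top"; returns a dict with "image" (480x640x3 uint8, red, green, blue), "vfov" (degrees; the focal length in pixels is half the picture's height over the tangent of half this angle, whatever the lens; pixels are square), "cx", "cy" (the principal point, pixels), "k1" (the pictures are not rectified: a ray, as slopes to the right and down, at radius r is drawn at 1 + k1 r^2 times it, then the intrinsics apply), "R" (3x3) and "t" (3): a world point X has camera coordinates R X + t. Camera axes: x right, y down, z forward; pixel columns grow to the right and rows downward; lengths in m; the calibration is good to about 2 mm. A picture is of the moment at which its call begins. There is no depth.
- close_job(): hands the job in, once; it reports no verdict.
The state is a dict: "t": time; "joint_positions": joint angles; "qd": joint speeds; "joint_torque": joint torques, N m; "tool_pos": TCP position; "tool_rot": TCP orientation; "wrist_force": force on the tool from outside, world axes, zero at the start; "wrist_torque": the same for the moment, N m; "finger_gap": finger opening in m.
Only numpy, scipy, OpenCV 4.12 (cv2) and the standard library are available. Lean on these libraries where they do the work, as an engineer would, in place of code of your own. Each camera call takes 0.05 s, during which the arm holds its last target. There are 200 camera calls.

## Working session

There is one attempt and no reset: what is moved stays moved. The work goes in short steps, Python scripts to look and compute and a shell command to move; the robot and the scene stay as the last step left them, time stands still between calls to the robot, and variables do not carry over. Pictures are saved under pics/ and viewed, about 8 in all and at most 12, crops included, and the job is handed in when it is done.

```bash
ls; mkdir -p pics
python3 - <<'E'
from plant import readout, vision, r
import cv2
print(readout.read_state(), r.nose_length)
for n in("scene","top"):
    d=vision.get_image(n); cv2.imwrite(f"pics/{n}0.png",d["image"][:,:,::-1]); print({k:v for k,v in d.items() if k!="image"})
E
```

```text
pics
{'t': 0.0, 'joint_positions': array([ 1.13310199,  0.46946647, -0.04861568,  1.53370112,  0.0240953 ,
        1.14100482, -0.08227334]), 'qd': array([ 0.00070492,  0.00055407, -0.00123291, -0.00075917,  0.00095533,
       -0.00177269,  0.00062575]), 'joint_torque': array([ 8.86675889e-05, -5.07977664e+01, -8.06925469e-02, -2.36158723e+01,
       -6.13308814e-02,  3.78868380e-02,  1.77806442e-04]), 'tool_pos': array([ 0.26810869, -0.61884309,  0.23847956]), 'tool_rot': array([-9.69805461e-04,  9.79175426e-01,  2.03013524e-01, -2.31784350e-04]), 'wrist_force': array([ 0.1378006 , -0.47091246, -0.12037082]), 'wrist_torque': array([-0.00569432,  0.03528287,  0.05471489]), 'finger_gap': 0.08719172145626415} 0.017
{'vfov': 43.185368466663775, 'cx': 313.96389285535247, 'cy': 227.59595129381606, 'k1': -0.19857365718293404, 'R': array([[ 0.00215618,  0.99999407, -0.00268573],
       [ 0.83231974, -0.00328331, -0.55428609],
       [-0.55429162, -0.00104025, -0.83232188]]), 't': array([-1.17088708e-03, -3.91897160e-01,  2.18872483e+00])}
{'vfov': 45.058828857528574, 'cx': 315.89058706310635, 'cy': 242.08955418334187, 'k1': 0.030775583610769642, 'R': array([[ 0.01829316, -0.99980634, -0.00725583],
       [-0.9931683 , -0.01733425, -0.11539603],
       [ 0.1152479 ,  0.00931722, -0.99329306]]), 't': array([0.00642911, 0.52928248, 1.54957984])}
```

View pics/top0.png

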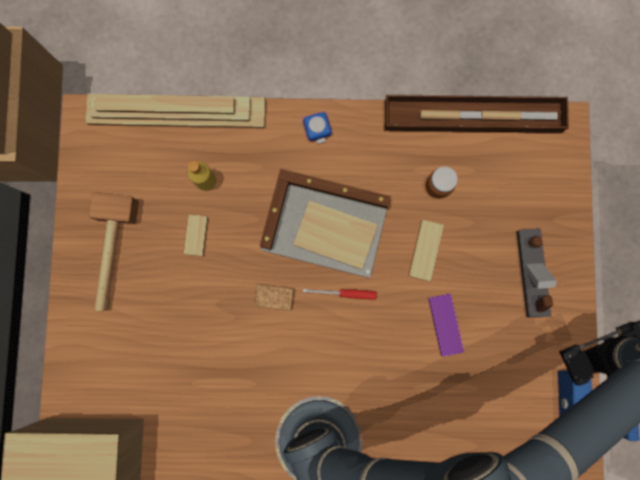

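View pics/scene0.png

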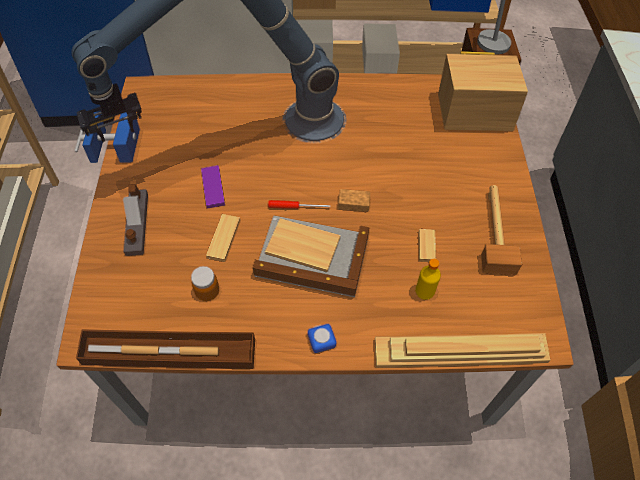

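The top view shows the jig at (265-390, 172-275), with its long fence on the upper side and its short fence on the left. The wide panel is at (295-380, 200-268). The longer narrow board is at (411-443, 221-280), and the purple decoy is at (447, 325). The short offcut is at (196, 235). I'll measure the corners next.

```bash
cat > h.py <<'E'
import numpy as np, cv2
from plant import vision
def K(d):
    f=240/np.tan(np.radians(d["vfov"])/2); return np.array([[f,0,d["cx"]],[0,f,d["cy"]],[0,0,1]])
def ray(d,uv):
    s=cv2.undistortPoints(np.array(uv,float).reshape(-1,1,2),K(d),np.array([d["k1"]*1.,0,0,0]))[:,0]
    # model: distorted = u*(1+k1 r^2), same as OpenCV
    return -d["R"].T@d["t"], np.c_[s,np.ones(len(s))]@d["R"]
def unproj(d,uv,z):
    c,v=ray(d,uv); return (c+v*((z-c[2])/v[:,2])[:,None])
def proj(d,X):
    rv=cv2.Rodrigues(d["R"])[0]
    return cv2.projectPoints(np.array(X,float).reshape(-1,1,3),rv,d["t"],K(d),np.array([d["k1"],0,0,0.]))[0][:,0]
def crop(d,x0,y0,x1,y1,s,fn):
    im=cv2.resize(d["image"][y0:y1,x0:x1,::-1],None,fx=s,fy=s,interpolation=cv2.INTER_CUBIC)
    for x in range((x0//20+1)*20,x1,20): cv2.putText(im,str(x),(int((x-x0)*s)-10,10),0,.35,(255,255,255),1); cv2.line(im,(int((x-x0+.5)*s),12),(int((x-x0+.5)*s),18),(255,255,255),1)
    for y in range((y0//20+1)*20,y1,20): cv2.putText(im,str(y),(0,int((y-y0)*s)+4),0,.35,(255,255,255),1); cv2.line(im,(24,int((y-y0+.5)*s)),(30,int((y-y0+.5)*s)),(255,255,255),1)
    cv2.imwrite("pics/"+fn,im)
E
python3 - <<'E'
from h import *
d=vision.get_image("top"); crop(d,255,165,455,295,4,"top1.png")
E
```

```text
(no output)
```

View pics/top1.png

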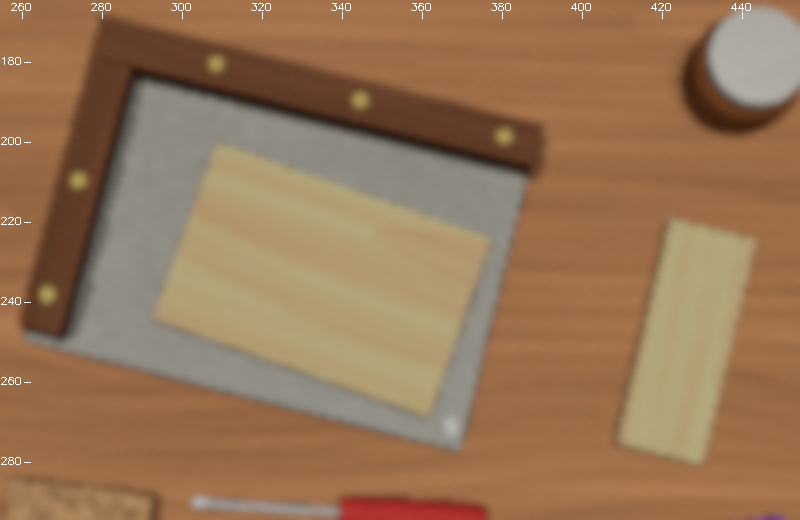

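```bash
cat > fit.py <<'E'
from h import *
from scipy.optimize import least_squares
def px(c): return np.array(c,float)/4+[255,165]-.4
def fit(d,L,uv,x0):
    L=np.array(L,float)/1000
    def W(p):
        c,s=np.cos(p[2]),np.sin(p[2]); return np.c_[L[:,0]*c-L[:,1]*s+p[0],L[:,0]*s+L[:,1]*c+p[1],L[:,2]]
    q=least_squares(lambda p:(proj(d,W(p))-uv).ravel(),x0); return q.x,np.abs(q.fun).max()
E
python3 - <<'E'
from fit import *
d=vision.get_image("top")
a,e=fit(d,[(110,155,63),(110,-155,63),(-110,155,63),(80,125,63),(-110,125,63),(-110,-155,18)],px([(101,16),(543,126),(22,328),(134,72),(65,338),(460,451)]),[.6,0,0])
print("jig",a,e)
b,e=fit(d,[(100,65,33),(-100,65,33),(-100,-65,33),(100,-65,33)],px([(216,143),(490,238),(430,416),(155,320)])[[1,0,3,2]],[.6,0,1.5]); print("large",b,e)
b,e=fit(d,[(100,65,33),(-100,65,33),(-100,-65,33),(100,-65,33)],px([(216,143),(490,238),(430,416),(155,320)]),[.6,0,1.5]); print("large",b,e)
m,e=fit(d,[(80,30,18),(80,-30,18),(-80,-30,18),(-80,30,18)],px([(668,218),(756,240),(703,466),(617,444)]),[.6,-.3,0]); print("mid",m,e)
def R(t): return np.array([[np.cos(t),-np.sin(t)],[np.sin(t),np.cos(t)]])
C=a[:2]+R(a[2])@[.08,.125]
print("corner",C,"large in corner",R(a[2]).T@(b[:2]-C),b[2]-a[2], "mid",R(a[2]).T@(m[:2]-C),m[2]-a[2])
print("large corners in corner frame"); print([(R(a[2]).T@(b[:2]+R(b[2])@np.array(l)-C)).round(4) for l in [(.1,.065),(-.1,.065),(-.1,-.065),(.1,-.065)]])
# TCP yaw
from plant import readout
from scipy.spatial.transform import Rotation as Ro
s=readout.read_state(); q=s["tool_rot"]; M=Ro.from_quat([q[1],q[2],q[3],q[0]]).as_matrix(); print(s["t"],M.round(3))
E
```

```text
jig [ 0.58118151 -0.00910385 -0.23251989] 0.9650574814144761
large [ 0.55120239 -0.03650487  4.39472332] 0.5897800988706194
large [ 0.55233452 -0.03661531  1.2481083 ] 44.86354348417282
mid [ 0.51414608 -0.28660429 -0.22767977] 0.34656283323647585
corner [0.68783241 0.09409783] large in corner [-0.1017312  -0.15841832] 1.4806281879862013 mid [-0.08128691 -0.41047958] 0.004840126394126204
large corners in corner frame
[array([-0.1575, -0.053 ]), array([-0.1755, -0.2522]), array([-0.046 , -0.2639]), array([-0.028 , -0.0647])]
0.2 [[ 0.918  0.398 -0.   ]
 [ 0.398 -0.918  0.001]
 [-0.    -0.001 -1.   ]]
```

```bash
cat > to.py <<'E'
# to.py X Y Zworld yaw : target in corner frame (mm,mm,mm, rad) -> turn, then shift in turned tool axes
import sys, numpy as np
from scipy.spatial.transform import Rotation as Ro
from plant import readout
A=-0.2325; C=np.array([.6878,.0941])
s=readout.read_state(); q=s["tool_rot"]; M=Ro.from_quat([q[1],q[2],q[3],q[0]])
c,n=np.cos(A),np.sin(A); R=np.array([[c,-n],[n,c]])
p=s["tool_pos"]; l=R.T@(p[:2]-C)
x=M.as_matrix()[:,0]
print("t %.2f pos %s corner-frame mm %s z %.1f yaw rel %.3f F %s gap %.4f q7 %.2f"%(s["t"],p.round(4),(l*1e3).round(1),p[2]*1e3,np.arctan2(x[1],x[0])-A,s["wrist_force"].round(1),s["finger_gap"],s["joint_positions"][6]))
if len(sys.argv)>1:
    X,Y,Z,w=map(float,sys.argv[1:]); w+=A
    T=Ro.from_matrix(np.array([[np.cos(w),np.sin(w),0],[np.sin(w),-np.cos(w),0],[0,0,-1.]]))
    g=np.r_[C+R@np.array([X,Y])/1e3,Z/1e3]
    print("turn",(M.inv()*T).as_rotvec().round(3),"shift",T.inv().apply(g-p).round(4),"world",g.round(3))
E
python3 to.py -205 -155 100 0
```

```text
t 0.20 pos [ 0.2682 -0.6191  0.2389] corner-frame mm [-244.  -790.7] z 238.9 yaw rel 0.641 F [ 0.2 -1.   0.5] gap 0.0871 q7 -0.08
turn [-0.001  0.     0.641] shift [ 0.039  -0.6357  0.1389] world [ 0.453 -0.009  0.1  ]
```

```bash
python3 -m handwheel '[[[0,0,0],[0,0,0.107]],[[0,0,0],[0,0,0.107]],[[0,0,0],[0,0,0.107]],[[0,0,0],[0,0,0.107]],[[0,0,0],[0,0,0.107]],[[0,0,0],[0,0,0.106]],[[0.003,-0.04,0],[0,0,0]],[[0.003,-0.04,0],[0,0,0]],[[0.003,-0.04,0],[0,0,0]],[[0.003,-0.04,0],[0,0,0]],[[0.003,-0.04,0],[0,0,0]],[[0.003,-0.04,0],[0,0,0]],[[0.003,-0.04,0],[0,0,0]],[[0.003,-0.04,0],[0,0,0]],[[0.003,-0.04,0],[0,0,0]],[[0.003,-0.04,0],[0,0,0]],[[0.003,-0.04,0],[0,0,0]],[[0.003,-0.04,0],[0,0,0]],[[0.003,-0.04,0],[0,0,0]],[[0,-0.04,0],[0,0,0]]]' 0.087
python3 -m handwheel '[[[0,-0.04,0],[0,0,0]],[[0,-0.035,0],[0,0,0]],[[0,0,0.04],[0,0,0]],[[0,0,0.04],[0,0,0]],[[0,0,0.04],[0,0,0]],[[0,0,0],[0,0,0]],[[0,0,0],[0,0,0]]]'
python3 to.py -205 -155 38 0
```

```text
t: 1.87
tool_pos: [0.4356, -0.0815, 0.2398]
tool_rot: [0.0, 0.993, -0.116, 0.001]
wrist_force: [-0.1, 0.8, 0.4]
finger_gap: 0.0873
t: 2.45
tool_pos: [0.4512, -0.0104, 0.1186]
tool_rot: [0.0, 0.993, -0.116, -0.002]
wrist_force: [0.5, 0.3, 2.0]
finger_gap: 0.0871
t 2.45 pos [ 0.4512 -0.0104  0.1186] corner-frame mm [-206.2 -156.2] z 118.6 yaw rel 0.001 F [0.5 0.3 2. ] gap 0.0871 q7 -2.01
turn [0.001 0.005 0.001] shift [ 0.0012 -0.0012  0.0806] world [ 0.453 -0.009  0.038]
```

Run:
```python
from fit import *
d=vision.get_image("top")
p=unproj(d,px([(195,495),(340,497),(485,505),(155,490)]),.02)[:,:2]
A=-.2325;R=np.array([[np.cos(A),-np.sin(A)],[np.sin(A),np.cos(A)]])
print(((p-[.6878,.0941])@R*1e3).round())
```

```text
[[-267. -111.]
 [-243. -207.]
 [-224. -303.]
 [-270.  -83.]]
```

```bash
python3 -m handwheel '[[[0.002,0,0.03],[0,0,0]],[[0.002,0,0.03],[0,0,0]],[[0,0,0.02],[0,0,0]],[[0,0,0],[0,0,0]],[[0.005,0,0],[0,0,0]],[[0.005,0,0],[0,0,0]],[[0.005,0,0],[0,0,0]],[[0.005,0,0],[0,0,0]],[[0.005,0,0],[0,0,0]],[[0.005,0,0],[0,0,0]],[[0.005,0,0],[0,0,0]],[[0.005,0,0],[0,0,0]],[[0.005,0,0],[0,0,0]],[[0,0,0],[0,0,0]],[[0,0,0],[0,0,0]]]'
python3 to.py -139 -155 38 0
python3 - <<'E'
from h import *
crop(vision.get_image("top"),255,165,405,285,4,"top2.png")
E
```

```text
t: 3.75
tool_pos: [0.5012, -0.0216, 0.0396]
tool_rot: [-0.0, 0.993, -0.116, 0.001]
wrist_force: [-0.9, -0.2, 0.3]
finger_gap: 0.0871
t 3.75 pos [ 0.5012 -0.0216  0.0396] corner-frame mm [-154.9 -155.6] z 39.6 yaw rel 0.000 F [-0.9 -0.2  0.3] gap 0.0871 q7 -2.05
turn [-0.001 -0.002  0.   ] shift [ 0.0159 -0.0006  0.0016] world [ 0.517 -0.025  0.038]
```

View pics/top2.png

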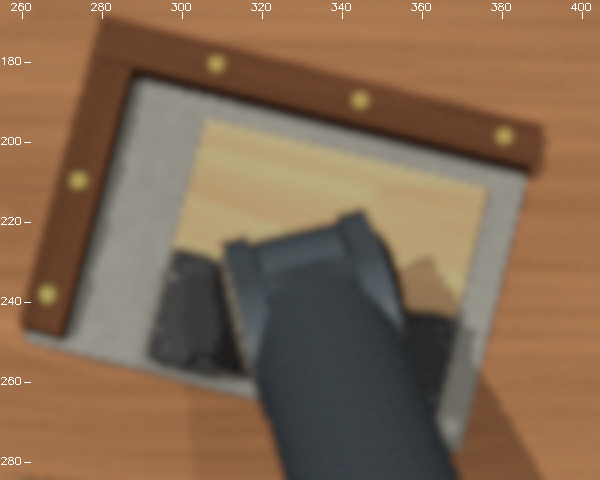

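The panel is now square to the long fence and about 15 mm short of it. Its upper edge runs from (306, 195) to (376, 212). I'll push on until the force rises.

```bash
python3 -m handwheel '[[[0.005,0,0],[0,0,0]],[[0.005,0,0],[0,0,0]],[[0.003,0,0],[0,0,0]],[[0.002,0,0],[0,0,0]],[[0,0,0],[0,0,0]],[[0,0,0],[0,0,0]]]'
python3 to.py
python3 -m handwheel '[[[0.002,0,0],[0,0,0]],[[0,0,0],[0,0,0]],[[0,0,0],[0,0,0]]]'
python3 to.py
```

```text
t: 4.3
tool_pos: [0.5153, -0.0252, 0.0396]
tool_rot: [-0.0, 0.993, -0.116, 0.001]
wrist_force: [0.0, -0.1, 0.5]
finger_gap: 0.0868
t 4.30 pos [ 0.5153 -0.0252  0.0396] corner-frame mm [-140.3 -155.8] z 39.6 yaw rel 0.000 F [ 0.  -0.1  0.5] gap 0.0868 q7 -2.04
t: 4.55
tool_pos: [0.5167, -0.0256, 0.0396]
tool_rot: [0.0, 0.993, -0.116, 0.0]
wrist_force: [-1.0, 0.0, -0.2]
finger_gap: 0.087
t 4.55 pos [ 0.5167 -0.0256  0.0396] corner-frame mm [-139.  -155.9] z 39.6 yaw rel 0.000 F [-1.   0.  -0.2] gap 0.0870 q7 -2.04
```

```bash
python3 -m handwheel '[[[0.002,0,0],[0,0,0]],[[0,0,0],[0,0,0]],[[0,0,0],[0,0,0]]]'
python3 -m handwheel '[[[0.002,0,0],[0,0,0]],[[0,0,0],[0,0,0]],[[0,0,0],[0,0,0]]]'
python3 to.py
```

```text
t: 4.8
tool_pos: [0.5179, -0.0258, 0.0394]
tool_rot: [0.0, 0.993, -0.116, -0.001]
wrist_force: [-3.4, 1.7, 1.9]
finger_gap: 0.0867
t: 5.05
tool_pos: [0.518, -0.0259, 0.0392]
tool_rot: [0.0, 0.993, -0.116, -0.003]
wrist_force: [-7.5, 2.1, 5.7]
finger_gap: 0.087
t 5.05 pos [ 0.518  -0.0259  0.0392] corner-frame mm [-137.6 -155.9] z 39.2 yaw rel 0.000 F [-7.5  2.1  5.7] gap 0.0870 q7 -2.04
```

```bash
python3 -m handwheel '[[[-0.02,0,0],[0,0,0]],[[0,0,-0.04],[0,0,0]],[[0,0,-0.04],[0,0,0]],[[0,0,0],[0,0,-0.12]],[[0,0,0],[0,0,-0.12]],[[0,0,0],[0,0,-0.12]],[[0,0,0],[0,0,-0.12]],[[0,0,0],[0,0,-0.12]],[[0,0,0],[0,0,-0.12]],[[0,0,0],[0,0,-0.12]],[[0,0,0],[0,0,-0.12]],[[0,0,0],[0,0,-0.12]],[[0,0,0],[0,0,-0.12]],[[0,0,0],[0,0,-0.12]],[[0,0,0],[0,0,-0.12]],[[0,0,0],[0,0,-0.12]],[[0,0,0],[0,0,0]],[[0,0,0],[0,0,0]]]' 0.07
python3 to.py -70 -298 39 1.571
```

```text
t: 6.55
tool_pos: [0.5019, -0.0222, 0.1197]
tool_rot: [0.0, 0.789, 0.615, 0.001]
wrist_force: [0.2, 0.8, -0.9]
finger_gap: 0.07
t 6.55 pos [ 0.5019 -0.0222  0.1197] corner-frame mm [-154.1 -156. ] z 119.7 yaw rel 1.557 F [ 0.2  0.8 -0.9] gap 0.0700 q7 -0.62
turn [ 0.002 -0.001 -0.014] shift [-0.142   0.0841  0.0807] world [ 0.551 -0.18   0.039]
```

```bash
python3 -m handwheel '[[[-0.0285,0.017,0],[0,0,-0.014]],[[-0.0285,0.017,0],[0,0,0]],[[-0.0285,0.017,0],[0,0,0]],[[-0.0285,0.017,0],[0,0,0]],[[-0.028,0.016,0],[0,0,0]],[[0,0,0.03],[0,0,0]],[[0,0,0.03],[0,0,0]],[[0,0,0.021],[0,0,0]],[[0,0,0],[0,0,0]],[[0.01,0,0],[0,0,0]],[[0.01,0,0],[0,0,0]],[[0.005,0,0],[0,0,0]],[[0.006,0,0],[0,0,0]],[[0.006,0,0],[0,0,0]],[[0.006,0,0],[0,0,0]],[[0.006,0,0],[0,0,0]],[[0.006,0,0],[0,0,0]],[[0,0,0],[0,0,0]],[[0,0,0],[0,0,0]]]'
python3 to.py -70 -210 39 1.571
```

```text
t: 8.13
tool_pos: [0.5628, -0.1247, 0.0385]
tool_rot: [-0.0, 0.783, 0.622, 0.0]
wrist_force: [-0.5, 0.5, 0.1]
finger_gap: 0.0701
t 8.13 pos [ 0.5628 -0.1247  0.0385] corner-frame mm [ -71.2 -241.8] z 38.5 yaw rel 1.575 F [-0.5  0.5  0.1] gap 0.0701 q7 -0.50
turn [-0.    -0.001  0.004] shift [ 0.0318  0.0012 -0.0005] world [ 0.571 -0.094  0.039]
```

```bash
python3 -m handwheel '[[[0.006,0,0],[0,0,0]],[[0.006,0,0],[0,0,0]],[[0.006,0,0],[0,0,0]],[[0.006,0,0],[0,0,0]],[[0.004,0,0],[0,0,0]],[[0.002,0,0],[0,0,0]],[[0,0,0],[0,0,0]],[[0,0,0],[0,0,0]]]'
python3 to.py
python3 -m handwheel '[[[0.002,0,0],[0,0,0]],[[0.001,0,0],[0,0,0]],[[0,0,0],[0,0,0]],[[0,0,0],[0,0,0]]]'
python3 to.py
python3 - <<'E'
from h import *
crop(vision.get_image("top"),255,165,405,285,4,"top3.png")
E
```

```text
t: 8.8
tool_pos: [0.5698, -0.0961, 0.0387]
tool_rot: [0.0, 0.783, 0.622, 0.0]
wrist_force: [-0.6, 0.4, -0.1]
finger_gap: 0.0701
t 8.80 pos [ 0.5698 -0.0961  0.0387] corner-frame mm [ -71.  -212.3] z 38.7 yaw rel 1.575 F [-0.6  0.4 -0.1] gap 0.0701 q7 -0.55
t: 9.13
tool_pos: [0.5702, -0.0939, 0.0386]
tool_rot: [0.0, 0.783, 0.622, -0.0]
wrist_force: [-0.7, -0.2, 0.6]
finger_gap: 0.07
t 9.13 pos [ 0.5702 -0.0939  0.0386] corner-frame mm [ -71.1 -210.1] z 38.6 yaw rel 1.574 F [-0.7 -0.2  0.6] gap 0.0700 q7 -0.56
```

View pics/top3.png

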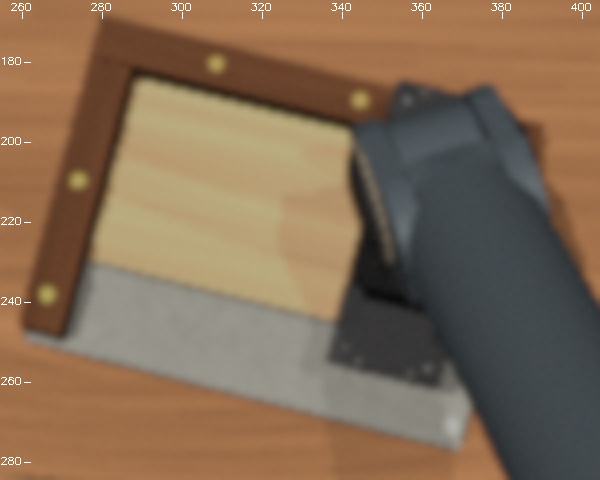

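The panel sits against the long fence and has almost reached the short fence (edge near (290, 185)). I'll continue in small steps until I feel contact.

```bash
for i in 1 2 3; do python3 -m handwheel '[[[0.0015,0,0],[0,0,0]],[[0,0,0],[0,0,0]],[[0,0,0],[0,0,0]]]' >/dev/null; python3 to.py; done
```

```text
t 9.43 pos [ 0.5704 -0.0927  0.0386] corner-frame mm [ -71.2 -208.8] z 38.6 yaw rel 1.574 F [-0.4 -1.9  0.7] gap 0.0699 q7 -0.56
t 9.68 pos [ 0.5705 -0.0926  0.0386] corner-frame mm [ -71.2 -208.7] z 38.6 yaw rel 1.573 F [-1.9 -4.9  2.2] gap 0.0700 q7 -0.56
t 9.93 pos [ 0.5705 -0.0925  0.0386] corner-frame mm [ -71.2 -208.6] z 38.6 yaw rel 1.573 F [-1.8 -7.7  2.6] gap 0.0697 q7 -0.56
```

```bash
python3 -m handwheel '[[[-0.02,0,0],[0,0,0]],[[-0.02,0,-0.03],[0,0,0]],[[-0.02,0,-0.03],[0,0,0]],[[0,0,0],[0,0,0.12]],[[0,0,0],[0,0,0.12]],[[0,0,0],[0,0,0.12]],[[0,0,0],[0,0,0.12]],[[0,0,0],[0,0,0.12]],[[0,0,0],[0,0,0.12]],[[0,0,0],[0,0,0.12]],[[0,0,0],[0,0,0.12]],[[0,0,0],[0,0,0.12]],[[0,0,0],[0,0,0.12]],[[0,0,0],[0,0,0.12]],[[0,0,0],[0,0,0.12]],[[0,0,0],[0,0,0.12]],[[0,0,0],[0,0,0]],[[0,0,0],[0,0,0]]]' 0.085
python3 to.py -81 -410.5 100 0.0
```

```text
t: 11.43
tool_pos: [0.5579, -0.1467, 0.0985]
tool_rot: [-0.0, 0.994, -0.107, 0.0]
wrist_force: [0.2, 0.4, 0.0]
finger_gap: 0.0849
t 11.43 pos [ 0.5579 -0.1467  0.0985] corner-frame mm [ -70.9 -264.3] z 98.5 yaw rel 0.019 F [0.2 0.4 0. ] gap 0.0849 q7 -1.73
turn [-0.001 -0.     0.019] shift [-0.0101  0.1462 -0.0015] world [ 0.514 -0.287  0.1  ]
```

```bash
python3 -m handwheel '[[[0,0,0],[0,0,0.015]],[[-0.0025,0.0365,0],[0,0,0]],[[-0.0025,0.0365,0],[0,0,0]],[[-0.0025,0.0365,0],[0,0,0]],[[-0.0025,0.0367,0],[0,0,0]],[[0,0,0],[0,0,0]],[[0,0,0.02],[0,0,0]],[[0,0,0.02],[0,0,0]],[[0,0,0],[0,0,0]],[[0,0,0],[0,0,0]]]'
python3 to.py -81 -410.5 20 0.005
python3 - <<'E'
from h import *
crop(vision.get_image("scene"),190,190,390,310,4,"sc4.png")
E
```

```text
t: 12.27
tool_pos: [0.5135, -0.287, 0.0578]
tool_rot: [-0.001, 0.993, -0.116, -0.001]
wrist_force: [0.3, 0.2, 0.6]
finger_gap: 0.0849
t 12.27 pos [ 0.5135 -0.287   0.0578] corner-frame mm [ -81.8 -411. ] z 57.8 yaw rel 0.000 F [0.3 0.2 0.6] gap 0.0849 q7 -1.50
turn [-0.001  0.002 -0.005] shift [ 0.0008 -0.0005  0.0378] world [ 0.514 -0.287  0.02 ]
```

View pics/sc4.png

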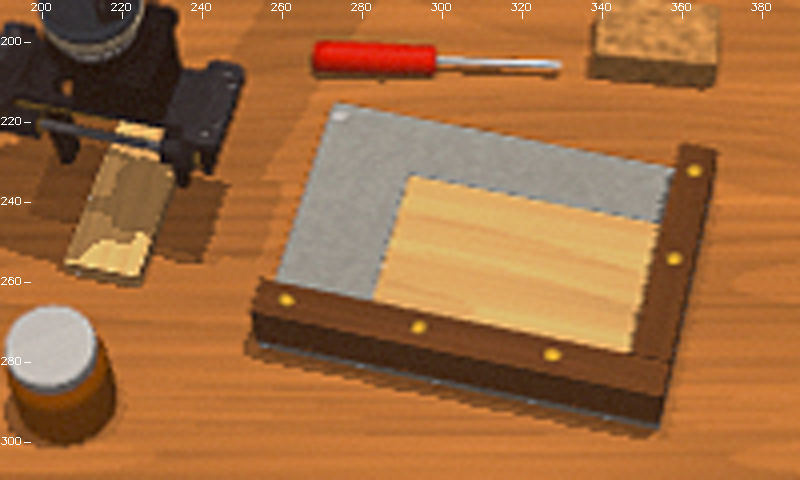

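The panel is home in the corner, with its visible corners at (292, 234) and (355, 245). The open jaws straddle the narrow board at (225, 240). I'll descend and grip it.

```bash
python3 -m handwheel '[[[0,0,0.02],[0,0,0]],[[0,0,0.018],[0,0,0]],[[0,0,0],[0,0,0]],[[0,0,0],[0,0,0]]]'
python3 -m handwheel '[[[0,0,0],[0,0,0]],[[0,0,0],[0,0,0]],[[0,0,0],[0,0,0]],[[0,0,0],[0,0,0]],[[0,0,0],[0,0,0]],[[0,0,0],[0,0,0]]]' 0.04 30
python3 to.py
```

```text
t: 12.65
tool_pos: [0.5144, -0.2875, 0.0211]
tool_rot: [-0.0, 0.993, -0.116, 0.0]
wrist_force: [0.4, -0.0, -0.0]
finger_gap: 0.085
t: 13.15
tool_pos: [0.5145, -0.2877, 0.0212]
tool_rot: [0.0, 0.993, -0.116, 0.0]
wrist_force: [-0.5, 0.6, 3.5]
finger_gap: 0.0595
t 13.15 pos [ 0.5145 -0.2877  0.0212] corner-frame mm [ -80.7 -411.4] z 21.2 yaw rel -0.001 F [-0.5  0.6  3.5] gap 0.0595 q7 -1.51
```

```bash
python3 -m handwheel '[[[0,0,-0.02],[0,0,0]],[[0,0,-0.04],[0,0,0]],[[0,0,-0.04],[0,0,0]],[[0,0,0],[0,0,-0.12]],[[0,0,0],[0,0,-0.12]],[[0,0,0],[0,0,-0.12]],[[0,0,0],[0,0,-0.12]],[[0,0,0],[0,0,-0.12]],[[0,0,0],[0,0,-0.12]],[[0,0,0],[0,0,-0.12]],[[0,0,0],[0,0,-0.12]],[[0,0,0],[0,0,-0.12]],[[0,0,0],[0,0,-0.12]],[[0,0,0],[0,0,-0.12]],[[0,0,0],[0,0,-0.12]],[[0,0,0],[0,0,-0.12]],[[0,0,0],[0,0,-0.012]],[[0,0,0],[0,0,0]],[[0,0,0],[0,0,0]]]'
python3 to.py -58 -90 55.5 1.571
```

```text
t: 14.73
tool_pos: [0.5138, -0.2878, 0.1203]
tool_rot: [-0.0, 0.785, 0.619, -0.0]
wrist_force: [-0.2, 0.4, -1.0]
finger_gap: 0.0598
t 14.73 pos [ 0.5138 -0.2878  0.1203] corner-frame mm [ -81.3 -411.7] z 120.3 yaw rel 1.569 F [-0.2  0.4 -1. ] gap 0.0598 q7 -0.12
turn [-0.     0.    -0.002] shift [0.3217 0.0234 0.0648] world [0.611 0.02  0.056]
```

```bash
python3 -m handwheel '[[[0.036,0.003,0],[0,0,0]],[[0.036,0.003,0],[0,0,0]],[[0.036,0.003,0],[0,0,0]],[[0.036,0.003,0],[0,0,0]],[[0.036,0.003,0],[0,0,0]],[[0.036,0.003,0],[0,0,0]],[[0.036,0.003,0],[0,0,0]],[[0.036,0.0024,0],[0,0,0]],[[0.034,0,0],[0,0,0]],[[0,0,0],[0,0,0]],[[0,0,0.025],[0,0,0]],[[0,0,0.02],[0,0,0]],[[0,0,0.01],[0,0,0]],[[0,0,0],[0,0,0]],[[0,0,0],[0,0,0]]]'
python3 to.py -58 -90 54 1.571;  python3 - <<'E'
from h import *
crop(vision.get_image("scene"),190,190,390,310,4,"sc5.png")
E
```

```text
t: 15.98
tool_pos: [0.6108, 0.0202, 0.0654]
tool_rot: [-0.0, 0.784, 0.62, -0.0]
wrist_force: [0.7, 0.2, -1.3]
finger_gap: 0.0594
t 15.98 pos [0.6108 0.0202 0.0654] corner-frame mm [-57.9 -89.6] z 65.4 yaw rel 1.570 F [ 0.7  0.2 -1.3] gap 0.0594 q7 -0.71
turn [-0.001  0.    -0.001] shift [-0.0004 -0.0001  0.0114] world [0.611 0.02  0.054]
```

View pics/sc5.png

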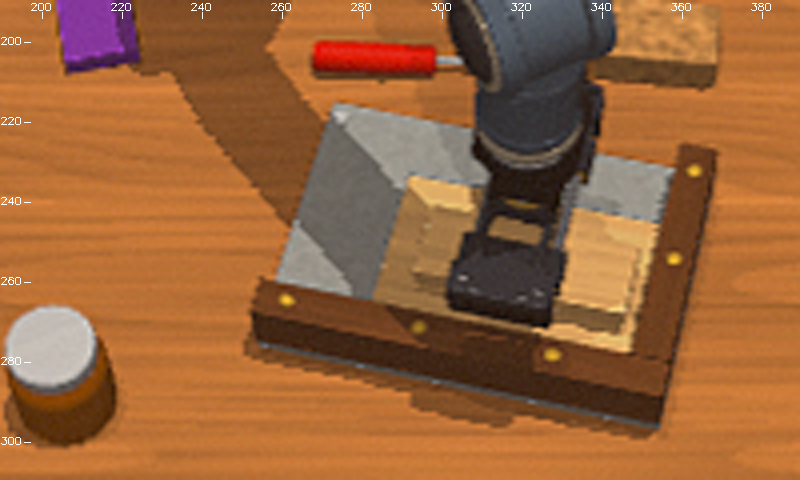

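The board hovers over the panel, with its right end near (347, 262), clear of both fences. I'll lower it and release.

```bash
python3 -m handwheel '[[[0,0,0.006],[0,0,0]],[[0,0,0.003],[0,0,0]],[[0,0,0.002],[0,0,0]],[[0,0,0],[0,0,0]],[[0,0,0],[0,0,0]]]'
python3 to.py
python3 -m handwheel '[[[0,0,0],[0,0,0]],[[0,0,0],[0,0,0]],[[0,0,0],[0,0,0]],[[0,0,0],[0,0,0]],[[0,0,-0.02],[0,0,0]],[[0,0,-0.03],[0,0,0]],[[0,0,0],[0,0,0]],[[0,0,0],[0,0,0]]]' 0.072
python3 to.py -135 -90 58 0
```

```text
t: 16.45
tool_pos: [0.6109, 0.0202, 0.0547]
tool_rot: [0.0, 0.784, 0.62, 0.0]
wrist_force: [-0.8, -0.3, -1.8]
finger_gap: 0.0598
t 16.45 pos [0.6109 0.0202 0.0547] corner-frame mm [-57.8 -89.6] z 54.7 yaw rel 1.571 F [-0.8 -0.3 -1.8] gap 0.0598 q7 -0.72
t: 17.12
tool_pos: [0.6123, 0.0206, 0.1065]
tool_rot: [0.001, 0.784, 0.62, 0.002]
wrist_force: [-0.0, -0.5, 1.0]
finger_gap: 0.072
t 17.12 pos [0.6123 0.0206 0.1065] corner-frame mm [-56.6 -88.9] z 106.5 yaw rel 1.571 F [-0.  -0.5  1. ] gap 0.0720 q7 -0.68
turn [ 0.002 -0.004  1.571] shift [-0.0784  0.0011  0.0485] world [0.536 0.038 0.058]
```

```bash
python3 -m handwheel '[[[0,0,0],[0,0,0.12]],[[0,0,0],[0,0,0.12]],[[0,0,0],[0,0,0.12]],[[0,0,0],[0,0,0.12]],[[0,0,0],[0,0,0.12]],[[0,0,0],[0,0,0.12]],[[0,0,0],[0,0,0.12]],[[0,0,0],[0,0,0.12]],[[0,0,0],[0,0,0.12]],[[0,0,0],[0,0,0.12]],[[0,0,0],[0,0,0.12]],[[0,0,0],[0,0,0.12]],[[0,0,0],[0,0,0.12]],[[-0.025,0,0],[0,0,0.011]],[[-0.025,-0.001,0],[0,0,0]],[[-0.025,0,0],[0,0,0]],[[0,0,0],[0,0,0]],[[0,0,0],[0,0,0]]]' 0.087
python3 to.py -130 -88 56 0;  python3 - <<'E'
from h import *
crop(vision.get_image("scene"),190,190,390,310,4,"sc6.png")
E
```

```text
t: 18.62
tool_pos: [0.5366, 0.0385, 0.1039]
tool_rot: [0.0, 0.993, -0.115, -0.001]
wrist_force: [0.9, -0.5, 0.3]
finger_gap: 0.0872
t 18.62 pos [0.5366 0.0385 0.1039] corner-frame mm [-134.3  -89. ] z 103.9 yaw rel 0.002 F [ 0.9 -0.5  0.3] gap 0.0872 q7 -2.08
turn [0.001 0.002 0.002] shift [ 0.0043 -0.001   0.0479] world [0.541 0.038 0.056]
```

View pics/sc6.png

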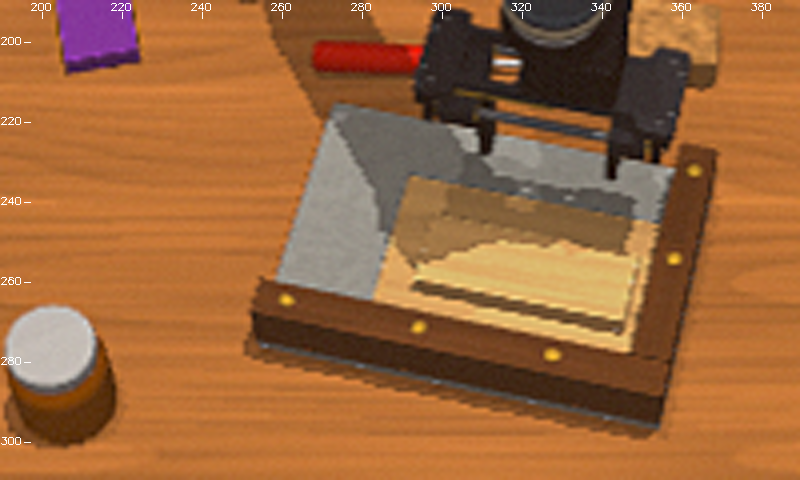

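The narrow board lies flat and square on the panel, with its fence-side edge from (293, 260) to (345, 272). It is short of both fences. Next I'll descend and push it towards the long fence.

```bash
python3 -m handwheel '[[[0,0,0.024],[0,0,0]],[[0,0,0.024],[0,0,0]],[[0,0,0],[0,0,0]],[[0.01,0,0],[0,0,0]],[[0.01,0,0],[0,0,0]],[[0.006,0,0],[0,0,0]],[[0.006,0,0],[0,0,0]],[[0.006,0,0],[0,0,0]],[[0.006,0,0],[0,0,0]],[[0.006,0,0],[0,0,0]],[[0.006,0,0],[0,0,0]],[[0.004,0,0],[0,0,0]],[[0.002,0,0],[0,0,0]],[[0,0,0],[0,0,0]],[[0,0,0],[0,0,0]]]'
for i in 1 2; do python3 -m handwheel '[[[0.0015,0,0],[0,0,0]],[[0,0,0],[0,0,0]],[[0,0,0],[0,0,0]]]' >/dev/null; python3 to.py; done
```

```text
t: 19.92
tool_pos: [0.5987, 0.0239, 0.0565]
tool_rot: [0.0, 0.993, -0.116, 0.0]
wrist_force: [-0.1, -0.8, -0.1]
finger_gap: 0.0868
t 20.17 pos [0.5999 0.0237 0.0566] corner-frame mm [-69.3 -88.8] z 56.6 yaw rel 0.000 F [-0.7  0.6  0.1] gap 0.0868 q7 -2.06
t 20.42 pos [0.6013 0.0233 0.0565] corner-frame mm [-67.9 -88.8] z 56.5 yaw rel 0.000 F [-1.2  0.4  0. ] gap 0.0870 q7 -2.05
```

```bash
for i in 1 2 3; do python3 -m handwheel '[[[0.0015,0,0],[0,0,0]],[[0,0,0],[0,0,0]],[[0,0,0],[0,0,0]]]' >/dev/null; python3 to.py; done
```

```text
t 20.67 pos [0.6016 0.0233 0.0564] corner-frame mm [-67.6 -88.7] z 56.4 yaw rel 0.000 F [-5.1  1.4  3.7] gap 0.0871 q7 -2.05
t 20.92 pos [0.6016 0.0233 0.0563] corner-frame mm [-67.5 -88.7] z 56.3 yaw rel 0.000 F [-8.1  1.9  6.9] gap 0.0873 q7 -2.05
t 21.17 pos [0.6017 0.0233 0.0562] corner-frame mm [-67.4 -88.7] z 56.2 yaw rel 0.000 F [-10.6   3.    9.3] gap 0.0869 q7 -2.05
```

```bash
python3 -m handwheel '[[[-0.02,0,0],[0,0,0]],[[0,0,-0.03],[0,0,0]],[[0,0,-0.03],[0,0,0]],[[0,0,0],[0,0,-0.12]],[[0,0,0],[0,0,-0.12]],[[0,0,0],[0,0,-0.12]],[[0,0,0],[0,0,-0.12]],[[0,0,0],[0,0,-0.12]],[[0,0,0],[0,0,-0.12]],[[0,0,0],[0,0,-0.12]],[[0,0,0],[0,0,-0.12]],[[0,0,0],[0,0,-0.12]],[[0,0,0],[0,0,-0.12]],[[0,0,0],[0,0,-0.12]],[[0,0,0],[0,0,-0.12]],[[0,0,0],[0,0,-0.12]],[[0,0,0],[0,0,-0.011]],[[0,0,0],[0,0,0]]]' 0
python3 to.py -32 -205 56 1.571
```

```text
t: 22.67
tool_pos: [0.587, 0.0265, 0.1166]
tool_rot: [0.0, 0.785, 0.619, 0.001]
wrist_force: [0.3, 0.1, 0.2]
finger_gap: 0.0002
t 22.67 pos [0.587  0.0265 0.1166] corner-frame mm [-82.5 -89. ] z 116.6 yaw rel 1.568 F [0.3 0.1 0.2] gap 0.0002 q7 -0.69
turn [ 0.001 -0.001 -0.003] shift [-0.116   0.0505  0.0606] world [ 0.609 -0.098  0.056]
```

```bash
python3 -m handwheel '[[[-0.029,0.0125,0],[0,0,0]],[[-0.029,0.0125,0],[0,0,0]],[[-0.029,0.0125,0],[0,0,0]],[[-0.029,0.0125,0],[0,0,0]],[[0,0,0],[0,0,0]],[[0,0,0.03],[0,0,0]],[[0,0,0.03],[0,0,0]],[[0,0,0],[0,0,0]],[[0.01,0,0],[0,0,0]],[[0.006,0,0],[0,0,0]],[[0.004,0,0],[0,0,0]],[[0.004,0,0],[0,0,0]],[[0.004,0,0],[0,0,0]],[[0.004,0,0],[0,0,0]],[[0.001,0,0],[0,0,0]],[[0,0,0],[0,0,0]],[[0,0,0],[0,0,0]]]'
for i in 1 2 3; do python3 -m handwheel '[[[0.0015,0,0],[0,0,0]],[[0,0,0],[0,0,0]],[[0,0,0],[0,0,0]]]' >/dev/null; python3 to.py; done
```

```text
t: 24.08
tool_pos: [0.6158, -0.0652, 0.0566]
tool_rot: [-0.0, 0.784, 0.621, 0.0]
wrist_force: [-0.3, -0.2, 0.2]
finger_gap: 0.0005
t 24.33 pos [ 0.6161 -0.064   0.0564] corner-frame mm [ -33.4 -170.3] z 56.4 yaw rel 1.571 F [ 0.3  0.3 -0.2] gap 0.0001 q7 -0.57
t 24.58 pos [ 0.6165 -0.0624  0.0565] corner-frame mm [ -33.4 -168.7] z 56.5 yaw rel 1.571 F [ 0.1 -0.5  0.3] gap 0.0006 q7 -0.57
t 24.83 pos [ 0.6165 -0.0623  0.0565] corner-frame mm [ -33.3 -168.6] z 56.5 yaw rel 1.570 F [-0.7 -3.9  1.2] gap 0.0007 q7 -0.57
```

Contact came exactly where I expected it, at -168.6 mm. One more nudge to seat it, then I'll retreat and check.

```bash
python3 -m handwheel '[[[0.0015,0,0],[0,0,0]],[[0.001,0,0],[0,0,0]],[[0,0,0],[0,0,0]]]'
python3 -m handwheel '[[[-0.01,0,0],[0,0,0]],[[-0.03,0,0],[0,0,0]],[[-0.02,0,-0.03],[0,0,0]],[[-0.035,0,-0.02],[0,0,0]],[[-0.04,0,-0.01],[0,0,0]],[[-0.04,0,0],[0,0,0]],[[-0.04,0,0],[0,0,0]],[[0,0,0],[0,0,0]],[[0,0,0],[0,0,0]]]'
python3 - <<'E'
from h import *
d=vision.get_image("top"); crop(d,255,165,455,295,4,"top7.png")
A=-.2325;R=np.array([[np.cos(A),-np.sin(A)],[np.sin(A),np.cos(A)]])
def P(l,z): return proj(d,[np.r_[np.array([.6878,.0941])+R@(np.array(q)+[.002,.001]),z] for q in l])
print("expect crop px panel",((P([(0,-.2),(-.13,-.2),(-.13,0)],.033)-[255,165]+.4)*4).round())
print("board",((P([(0,-.16),(-.06,-.16),(-.06,0),(0,0)],.051)-[255,165]+.4)*4).round())
E
```

```text
t: 25.08
tool_pos: [0.6166, -0.0622, 0.0565]
tool_rot: [0.001, 0.785, 0.62, -0.003]
wrist_force: [-3.3, -7.7, 2.6]
finger_gap: 0.0004
t: 25.83
tool_pos: [0.5672, -0.2709, 0.1163]
tool_rot: [0.0, 0.786, 0.618, 0.0]
wrist_force: [1.7, 1.6, -0.2]
finger_gap: 0.0007
expect crop px panel [[417. 146.]
 [371. 329.]
 [ 87. 257.]]
board [[361. 127.]
 [340. 212.]
 [112. 154.]
 [134.  70.]]
```

View pics/top7.png

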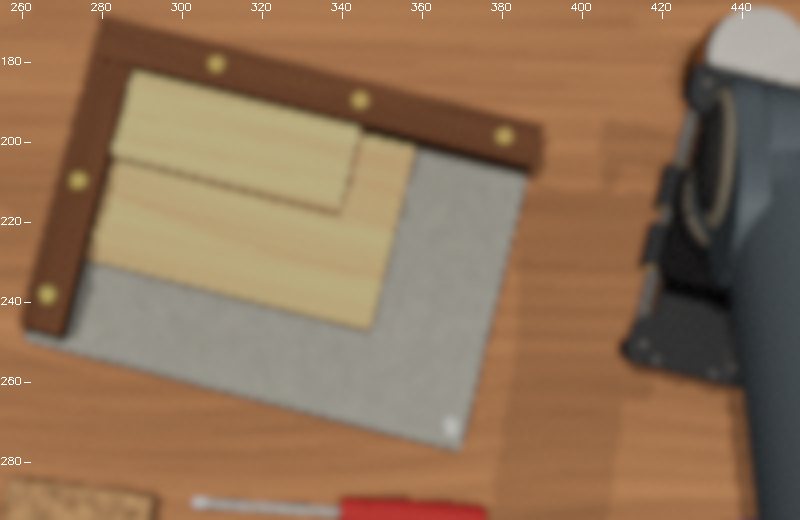

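Both boards sit tight in the corner. Their visible corners are within about 2 crop pixels (half an image pixel, 1–2 mm) of where they should be: panel at (371, 330), narrow board at (361, 127) and (340, 213). The gripper is clear, so I'm handing in.

```bash
python3 -c "
from plant import close_job
print(close_job())"
```

```text
the job is handed in; nothing more can be done
None
```

The wide panel and the longer narrow board are both home against the two fences. I handed the job in at about 26 s of the 62 s allowed; no verdict was reported.

- **Wide panel:** I pushed it square with the spread fingers, first to the long fence and then along it to the short fence. Both contacts ended at about 8 N.
- **Narrow board:** I gripped it across its width (it measured 59.5–59.8 mm), turned it a quarter turn and laid it on the panel. I then pushed it home in x (about 11 N) and y (about 8 N).
- **Last checks:** The x and y stops for the two boards agreed within 0.2 mm once their sizes were allowed for. In the last top picture the visible corners were within about half an image pixel, roughly 1–2 mm, of the home position.
- **One disagreement:** The fences stopped the boards about 2 mm (x) and 1 mm (y) beyond my camera estimate of the corner. That fits the stated calibration error, so I took the contact positions as the truth.
- **Bystanders:** I saw no contact with any of them, but I did not re-measure their positions. The last crop only showed the sander, driver and jar, the last two partly.

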